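# Find the full tin by its weight and serve it on the tea tray

## Robot

A 6-joint arm with a two-finger parallel gripper is mounted at the origin on the work surface. World frame = base frame: x ahead of the robot, y to its left, z up, the work surface at z = 0. Lengths are in mm, angles in rad, forces in N, time in s.
With the tool pointing down it reaches from about 275 to 775 mm from the base axis. Payload 14.6 kg.
Tool frame: the origin (TCP) lies at the very end of the fingers, on their centre line; the grasp point (between the pads) lies 19 mm behind it (tcp_to_grasp is the z of the grasp point in the tool frame, in mm); z points along the fingers, y is the line along which they close (so a half turn about z gives the same grasp; the last joint's range is limited). The gripper opens to 85 mm and grips with 20 to 120 N. Pads are 22 mm wide; open, the fingers measure 114 mm over their backs; the gripper's body (76 mm by 85 mm) begins 54 mm behind the grasp point. The pads swing forward as they close: fully open they stand 13 mm farther back than shut.
Start: joints at [-1.363, 0.263, -0.048, 1.259, 0, 1.415], TCP at [186.313, -490.832, 231.278] pointing down, gripper open.
Joint ranges: [-2.65, 2.65], [-0.89, 1.7], [-1.18, 1.37], [-2.13, 2.11], [-1.35, 1.29], [-3.14, 3.14]. Speed limits (rad/s): [1.89, 1.89, 2.57, 2.79, 3.14, 3.14].

## Interface

Orientations are given as a rotation vector (axis times angle).
In Python, from cell import move_to, movel, movej, set_gripper, dwell, inverse_kinematics, get_image, PlanningError, finish_job, current_t, current_qpos, current_qd, current_joint_torque, current_position, current_tcp_rot, current_force, current_torque, current_finger_gap, current_grasp_force, tcp_to_grasp gives the robot as it stands. Calls block until the motion is done:
- move_to(position, orientation): joint-space move of the TCP to a pose.
- movel(position, orientation=None, feed=150, guard=None): straight line of the TCP; orientation=None keeps the orientation; feed is the mean speed in mm/s. With guard (N) it stops when the force on the tool has changed by that much, and returns True; else False.
- movej(angles): joint-space move.
- set_gripper(opening): finger opening in mm; the grip force is fixed at half the most; returns when the fingers have stopped.
- dwell(seconds).
- inverse_kinematics(position, orientation): joint angles nearest the present ones, or None.
- get_image(name): name is "scene" or "top"; returns a dict with "frame" (480x640x3 uint8, red, green, blue), "intrinsics" (3x3 intrinsics, pixels), "rvec" (rotation vector, rad) and "tvec" (3), from world to camera coordinates, as OpenCV has them. Camera axes: x right, y down, z forward; pixel columns grow to the right and rows downward; lengths in mm; the calibration is good to about 2 mm. A picture is of the moment at which its call begins. There is no depth.
A pose or a line that the arm cannot do raises PlanningError and nothing moves.
- finish_job(): hands the job in; it is judged then, once.
Readings, each from a call of its own:
- current_t(): time.
- current_qpos(): joint angles.
- current_qd(): joint speeds.
- current_joint_torque(): joint torques, N m.
- current_position(): TCP position.
- current_tcp_rot(): TCP orientation.
- current_force(): force on the tool from outside, world axes, zero at the start.
- current_torque(): the same for the moment, N m.
- current_finger_gap(): finger opening in mm.
- current_grasp_force(): force on a finger pad.
Only numpy, scipy, OpenCV 4.12 (cv2) and the standard library are available. Lean on these libraries where they do the work, as an engineer would, in place of code of your own. Each camera call takes 0.05 s, during which the arm holds its last target. There are 200 camera calls.

## Task

Of the three look-alike blue tins only one is full; feel which by its weight and set it gently in the middle of the cork mat on the tea tray, square to the tray, with its label facing the tray's red-rimmed side. Never leave an empty tin on the tray: the two empties end where they stood at the start, upright, and nothing else is disturbed.

Things in the scene. Friction and masses are not known exactly. Their poses are not given: they have to be found in the camera images.
- tin_a_mid (a point): One of three look-alike tins, half-way up its upright axis (68 mm above its underside; 136 mm tall in all): blue body 80 x 80 mm, steel lid 84 x 84 mm, its top 100 mm above the underside, and on it a light-wood grip fin, 16 mm thick (tin's x), 56 mm long (tin's y), 36 mm tall: pinch it from above. Tin's x points out of its labelled side, z up.
- tin_a: Tin A, origin at the centre of its underside, axes as for its mid point; at the start x is within 70 degrees of straight away from the robot. Empty it weighs 0.2 to 0.26 kg, full 0.5 to 0.75 kg in all; nothing outside shows which, and it changes from start to start. The contents have 4 mm of play.
- tin_a_label (a point): Middle of the label (white paper 56 x 62 mm with a red patch, and a red tab on the lid's edge above it) on tin A: 41 mm along the tin's x from its axis, 50 mm above its underside.
- tin_b_mid (a point): One of three look-alike tins, half-way up its upright axis (68 mm above its underside; 136 mm tall in all): blue body 80 x 80 mm, steel lid 84 x 84 mm, its top 100 mm above the underside, and on it a light-wood grip fin, 16 mm thick (tin's x), 56 mm long (tin's y), 36 mm tall: pinch it from above. Tin's x points out of its labelled side, z up.
- tin_b: Tin B, origin at the centre of its underside, axes as for its mid point; at the start x is within 70 degrees of straight away from the robot. Empty it weighs 0.2 to 0.26 kg, full 0.5 to 0.75 kg in all; nothing outside shows which, and it changes from start to start. The contents have 4 mm of play.
- tin_b_label (a point): Middle of the label (white paper 56 x 62 mm with a red patch, and a red tab on the lid's edge above it) on tin B: 41 mm along the tin's x from its axis, 50 mm above its underside.
- tin_c_mid (a point): One of three look-alike tins, half-way up its upright axis (68 mm above its underside; 136 mm tall in all): blue body 80 x 80 mm, steel lid 84 x 84 mm, its top 100 mm above the underside, and on it a light-wood grip fin, 16 mm thick (tin's x), 56 mm long (tin's y), 36 mm tall: pinch it from above. Tin's x points out of its labelled side, z up.
- tin_c: Tin C, origin at the centre of its underside, axes as for its mid point; at the start x is within 70 degrees of straight away from the robot. Empty it weighs 0.2 to 0.26 kg, full 0.5 to 0.75 kg in all; nothing outside shows which, and it changes from start to start. The contents have 4 mm of play.
- tin_c_label (a point): Middle of the label (white paper 56 x 62 mm with a red patch, and a red tab on the lid's edge above it) on tin C: 41 mm along the tin's x from its axis, 50 mm above its underside.
- tray: Fixed dark-wood tea tray, 200 mm (its x) x 260 mm (its y), floor 10 mm and rim 18 mm above the table, rim 8 mm thick (16 mm on the red side). Origin under its centre; its x axis points to its guests' side, away from the robot give or take 20 degrees, where the rim is painted red; z up. The mug stands on its left half.
- mat_mid (a point): Centre of the top of the square cork mat (120 x 120 mm, top 14 mm above the table) fixed on the tray's right half, 55 mm along the tray's -y from its centre; same axes as the tray.
- mug: Bystander. White mug, 72 mm across, 85 mm tall, on the tray's left half; about 130 mm from the middle of the mat. Origin under its centre.
- jar: Bystander. Amber jar with brass cap, 72 mm across, 120 mm tall. Origin under its centre.
- bowl: Bystander. Blue bowl, 140 mm across, 60 mm tall. Origin under its centre.
- spoon: Bystander. Steel spoon 180 mm long, lying flat. Origin at its underside near its middle.

How it is judged:
By the outcome, as a careful person would: the job done as asked, in the order asked, and still so for the second after the job is handed in, with the robot touching nothing.
It also fails if it takes over 72 s, if anything falls off the work surface, if the arm or the gripper's body presses on something with over 40 N, if the wrist force passes 120 N, or if a joint passes its speed limit or range.

## Working session

There is one attempt and no reset: what is moved stays moved. The work goes in short steps, each a Python script; the robot and the scene stay as the last script left them, time stands still between calls to the robot, and variables do not carry over. Pictures are saved under pics/ and viewed, at most 10 in all, crops included, and the job is handed in when it is done.

```bash
ls; mkdir -p pics; python3 - <<'E'
from cell import *
import cv2,numpy as np
for n in("scene","top"):
    d=get_image(n); cv2.imwrite(f"pics/{n}0.png",d["frame"][:,:,::-1])
    R=cv2.Rodrigues(np.array(d["rvec"],float))[0]; print(n,np.array(d["intrinsics"]).tolist(),(-R.T@np.array(d["tvec"]).ravel()).round(),R.round(3).tolist())
print(current_t(),current_tcp_rot(),tcp_to_grasp() if callable(tcp_to_grasp) else tcp_to_grasp,current_force())
E
```

```text
pics
scene [[573.6933000394141, 0.0, 313.47133129727473], [0.0, 573.6933000394141, 230.21211978033384], [0.0, 0.0, 1.0]] [1109.  608. 1056.] [[-0.761, 0.649, -0.014], [0.525, 0.603, -0.601], [-0.381, -0.465, -0.799]]
top [[524.2043253700766, 0.0, 318.4977534189241], [0.0, 524.2043253700766, 232.5558676022971], [0.0, 0.0, 1.0]] [ 473.   23. 1086.] [[0.023, -1.0, 0.008], [-0.986, -0.024, -0.167], [0.167, -0.004, -0.986]]
0.1 [-3.08916516e+00 -5.66596821e-01  4.61472153e-05] -18.700000000000003 [-0.49762962 -0.55383413 -0.16398147]
```

View pics/scene0.png

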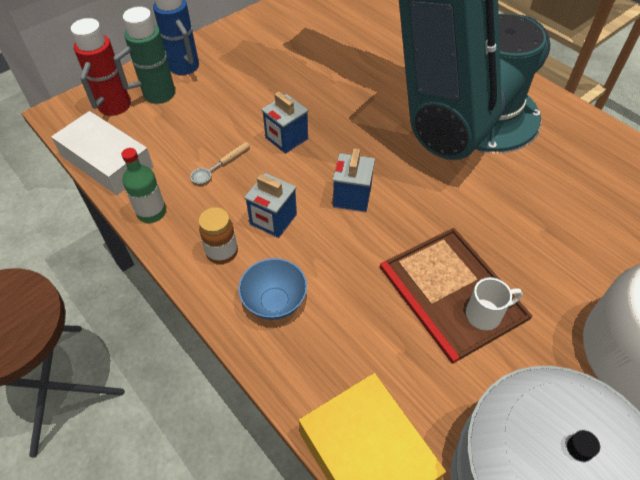

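View pics/top0.png

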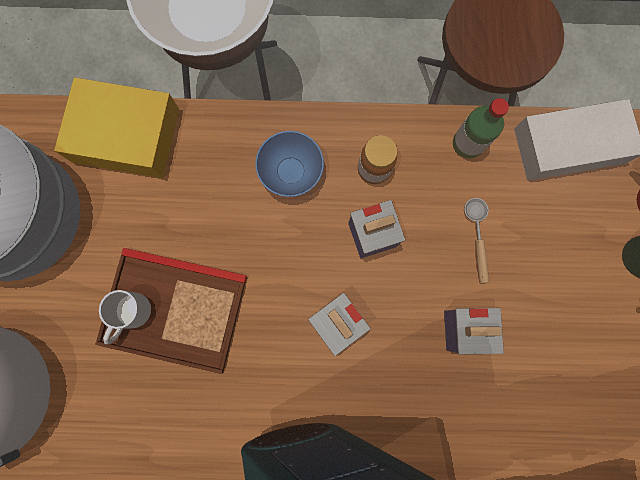

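The scene picture shows three tins, the tray at the lower centre with the mug on its left half, and the jar and bowl beside the tins. In the top picture the tin lids sit near (377,229), (340,324) and (475,331), the mat near (199,316), and the red rim runs from (123,252) to (245,277). Next I'll measure these.

```bash
cat > h.py <<'E'
import cv2,numpy as np
from cell import *
def cam(n):
    d=get_image(n); R=cv2.Rodrigues(np.array(d["rvec"],float))[0]
    return d["frame"],np.array(d["intrinsics"],float),R,np.array(d["tvec"],float).ravel()
def back(c,uv,z):
    _,K,R,t=c; uv=np.atleast_2d(uv).astype(float)
    r=(R.T@np.linalg.inv(K)@np.c_[uv,np.ones(len(uv))].T).T; C=-R.T@t
    return (C+r*((z-C[2])/r[:,2])[:,None])[:,:2]
def proj(c,P):
    _,K,R,t=c; return cv2.projectPoints(np.atleast_2d(P).astype(float),cv2.Rodrigues(R)[0],t,K,None)[0][:,0]
def biggest(m):
    n,l,s,_=cv2.connectedComponentsWithStats(m.astype(np.uint8)); 
    return l==1+np.argmax(s[1:,4])
def roi(c,box):
    x,y,w,h=box; S=6
    im=cv2.resize(c[0][y:y+h,x:x+w],None,fx=S,fy=S,interpolation=cv2.INTER_CUBIC)
    return im,cv2.cvtColor(im,cv2.COLOR_RGB2HSV).astype(int),lambda p:(np.asarray(p,float)+.5)/S-.5+[x,y]
def rect(c,m,f,z):
    k=np.argwhere(biggest(m))[:,::-1]; h=cv2.convexHull(k.astype(np.int32))[:,0]
    return cv2.minAreaRect(back(c,f(h),z).astype(np.float32))
def cen(c,m,f,z): return back(c,f(np.argwhere(biggest(m))[:,::-1].mean(0)),z)[0]
def tins(c,boxes):
    out=[]
    for b in boxes:
        im,H,f=roi(c,b); h,s,v=H[...,0],H[...,1],H[...,2]
        r=rect(c,(s<40)&(v>110),f,100)
        red=cen(c,((h<6)|(h>174))&(s>150)&(v>120),f,100)
        ctr=np.array(r[0]); d=red-ctr; a=np.arctan2(d[1],d[0]); e=np.radians(r[2])
        yaw=e+np.round((a-e)/(np.pi/2))*np.pi/2
        fin=cen(c,(h>8)&(h<22)&(s>60)&(v>160),f,136) if 1 else 0
        out.append((ctr,yaw)); print('ctr',ctr.round(1),'size',np.round(r[1],1),'yaw',np.degrees(yaw).round(1),'red',np.degrees(a).round(1),np.hypot(*d).round(1),'fin',fin.round(1))
    return out
TOPB=[(343,193,68,72),(302,285,75,78),(438,298,72,64)]
def mat(c,b):
    im,H,f=roi(c,b); h,s,v=H[...,0],H[...,1],H[...,2]
    r=rect(c,cv2.morphologyEx(((v>140)&(h>7)&(h<25)).astype(np.uint8),cv2.MORPH_CLOSE,np.ones((15,15))),f,14)
    m=biggest(((h<5)|(h>174))&(s>170)&(v>110)); p=back(c,f(np.argwhere(m)[:,::-1]),18)
    q=cv2.minAreaRect(p.astype(np.float32)); print('mat',np.round(r[0],1),np.round(r[1],1),r[2],'rim',np.round(q[0],1),np.round(q[1],1),q[2])
    return r,q
E
python3 - <<'E'
from h import *
c=cam("top"); T=tins(c,TOPB); mat(c,(93,245,155,130))
s=cam("scene"); tins(s,[(260,90,50,62),(243,170,56,66),(328,145,50,66)]); mat(s,(375,225,110,140))
E
```

```text
ctr [655.3 -93.2] size [83.7 83.6] yaw 19.4 red 18.5 33.4 fin [655.3 -92. ]
ctr [469.7 -22.9] size [83.6 83.4] yaw -52.1 red -52.4 33.0 fin [469.9 -22.9]
ctr [ 463.  -283.2] size [83.2 83.5] yaw 2.2 red 1.5 33.0 fin [ 465.3 -284.1]
mat [492.2 317.9] [259.8 324. ] 1.3783913850784302 rim [580.5 293.6] [259.3  16.2] 78.73900604248047
ctr [ 464.8 -280.4] size [84.6 84.8] yaw 2.4 red -2.3 31.3 fin [ 499.1 -255.6]
ctr [657.1 -90.6] size [84.4 84.3] yaw 19.1 red 15.8 31.1 fin [682.9 -55.2]
ctr [471.5 -19.9] size [85.4 84. ] yaw -52.2 red -56.7 34.5 fin [530.7 -24.9]
mat [521.1 286.1] [353.6 249.3] 45.89976501464844 rim [582.7 296. ] [260.4  17.6] 78.64339447021484
```

```bash
cat >> h.py <<'E'
def mat2(c,b,q):
    a=np.radians(q[2] if q[1][0]>q[1][1] else q[2]-90)-np.pi/2
    X=np.array([np.cos(a),np.sin(a)]);Y=np.array([-X[1],X[0]]); o=np.array(q[0])-92*X-55*Y
    im,H,f=roi(c,b); v=H[...,2]
    g=np.stack(np.meshgrid(np.arange(im.shape[1]),np.arange(im.shape[0])),-1).reshape(-1,2)
    L=(back(c,f(g),14)-o)@np.array([X,Y]).T
    m=((abs(L)<[74,66]).all(1)).reshape(v.shape)&(v>130)
    m=cv2.morphologyEx(m.astype(np.uint8),cv2.MORPH_CLOSE,np.ones((15,15))); m=cv2.morphologyEx(m,cv2.MORPH_OPEN,np.ones((25,25)))
    r=rect(c,m,f,14); print('mat from rim',o.round(1),'yaw',np.degrees(a).round(2),'seen',np.round(r[0],1),np.round(r[1],1),round(r[2],2))
E
python3 - <<'E'
from h import *
for n,b in(("top",(93,245,155,130)),("scene",(375,225,110,140))):
    c=cam(n); r,q=mat(c,b); mat2(c,b,q)
# sample plan reachability
rv=lambda yaw: cv2.Rodrigues(np.array([[np.cos(yaw),np.sin(yaw),0],[np.sin(yaw),-np.cos(yaw),0],[0,0,-1.]]))[0].ravel()
for p,yw in(((656,-92),19.3),((470.5,-21.5),-52),((464,-282),2.3),((480,258),-11.3)):
  for off in(90,-90):
    for z in(115,200): 
        j=inverse_kinematics([*p,z],rv(np.radians(yw+off))); print(p,off,z,None if j is None else np.round(j,2))
E
```

```text
mat [492.2 317.9] [259.8 324. ] 1.3783913850784302 rim [580.5 293.8] [259.6  16.1] 78.70758819580078
mat from rim [479.5 257.9] yaw -11.29 seen [479.8 258.1] [121.5 121.4] 78.77
mat [521.1 286.1] [353.6 249.3] 45.89976501464844 rim [582.5 296.2] [260.2  17.8] 78.74650573730469
mat from rim [481.5 260.2] yaw -11.25 seen [480.7 260.2] [127.7 123.9] 78.17
(656, -92) 90 115 [-0.26  0.55  0.09  1.12  0.    0.97]
(656, -92) 90 200 [-0.26  0.52  0.27  1.32  0.    0.97]
(656, -92) -90 115 [-0.26  0.55  0.09  1.12  0.   -2.17]
(656, -92) -90 200 [-0.26  0.52  0.27  1.32  0.   -2.17]
(470.5, -21.5) 90 115 [-0.22  0.24 -0.41  0.92  0.    2.26]
(470.5, -21.5) 90 200 [-0.22  0.18 -0.24  1.15  0.    2.26]
(470.5, -21.5) -90 115 [-0.22  0.24 -0.41  0.92  0.   -0.88]
(470.5, -21.5) -90 200 [-0.22  0.18 -0.24  1.15  0.   -0.88]
(464, -282) 90 115 [-0.7   0.36 -0.24  0.98  0.    0.83]
(464, -282) 90 200 [-0.7   0.3  -0.07  1.19  0.    0.83]
(464, -282) -90 115 [-0.7   0.36 -0.24  0.98  0.   -2.31]
(464, -282) -90 200 [-0.7   0.3  -0.07  1.19  0.   -2.31]
(480, 258) 90 115 [ 0.34  0.36 -0.23  0.98  0.    2.11]
(480, 258) 90 200 [ 0.34  0.31 -0.07  1.19  0.    2.11]
(480, 258) -90 115 [ 0.34  0.36 -0.23  0.98  0.   -1.03]
(480, 258) -90 200 [ 0.34  0.31 -0.07  1.19  0.   -1.03]
```

```bash
cat >> h.py <<'E'
rv=lambda yaw: cv2.Rodrigues(np.array([[np.cos(yaw),np.sin(yaw),0],[np.sin(yaw),-np.cos(yaw),0],[0,0,-1.]]))[0].ravel()
B=np.array([.95,1.3])   # half the top/scene disagreement
TIN={1:(np.array([655.3,-92.9])+B,19.3),2:(np.array([469.8,-22.9])+B,-52.1),3:(np.array([463.6,-283.2])+B,2.2)}
MAT=(np.array([479.7,258.])+B,-11.27)
ZG=105.
def fz(n=20):
    a=[]
    for _ in range(n): a.append(current_force()[2]); dwell(.03)
    return np.mean(a),np.std(a)
def weigh(i):
    p,y=TIN[i]; o=rv(np.radians(y+90)); t0=current_t()
    set_gripper(50); move_to([*p,200],o); hit=movel([*p,ZG],feed=80,guard=15)
    print('tin',i,'descent hit',hit,current_position().round(1) if hasattr(current_position(),'round') else current_position())
    if hit: return
    dwell(.2); a=fz(); set_gripper(10); print('gap',current_finger_gap(),'grip',current_grasp_force())
    movel([*p,ZG+15],feed=30); dwell(.3); b=fz(); print('fz before',a,'after',b,'kg',(a[0]-b[0])/9.81,'t',current_t(),'dt',current_t()-t0)
    return (a[0]-b[0])/9.81
def putback(i):
    p,y=TIN[i]; movel([*p,ZG+4],feed=40); hit=movel([*p,ZG-.5],feed=12,guard=2.5); print('down',hit,current_position())
    dwell(.2); set_gripper(50); movel([*p,200],feed=100)
E
python3 - <<'E'
from h import *
for z in (105,270):
    for p,y in [*TIN.values(),MAT]: print(inverse_kinematics([*p,z],rv(np.radians(y+90))) is not None)
m=weigh(3)
if m is not None and m<.35: putback(3)
print(current_t())
E
```

```text
True
True
True
True
True
True
True
True
tin 3 descent hit False [ 464.8 -282.1  105.4]
gap 15.023342693552301 grip 60.85081100463867
fz before (np.float64(-0.2714768109075432), np.float64(0.5996081825662536)) after (np.float64(-2.2642628683839083), np.float64(0.44128981529923583)) kg 0.20313823215865087 t 6.275 dt 5.9750000000000005
down True [ 464.45001355 -281.92720403  104.62541788]
8.8333
```

```bash
python3 - <<'E'
from h import *
c=cam("top"); tins(c,TOPB[2:])
m=weigh(2)
if m is not None and m<.35:
    putback(2); m=weigh(1)
print(m,current_t(),current_position())
E
```

```text
ctr [ 463.8 -262.5] size [82.7 42.1] yaw 2.4 red -22.1 36.4 fin [ 494.1 -203.2]
tin 2 descent hit False [471.  -21.6 105.4]
gap 15.315858150411374 grip 58.97976636886597
fz before (np.float64(-0.08395689425584105), np.float64(0.445855193491808)) after (np.float64(-2.1679888426941725), np.float64(0.4854812581208186)) kg 0.2124395462220521 t 14.6083 dt 5.725
down True [470.85539049 -21.52883481 105.06913491]
tin 1 descent hit False [656.5 -91.7 105.5]
gap 15.38280895690056 grip 61.56008005142212
fz before (np.float64(-0.1153499354678077), np.float64(0.40295501217107677)) after (np.float64(-6.261783280360447), np.float64(0.30070928259180063)) kg 0.6265477415792701 t 22.75 dt 5.6083
0.6265477415792701 22.75 [656.23416934 -91.59354656 119.98636706]
```

```bash
python3 - <<'E'
from h import *
p,y=TIN[1]; movel([*p,270],feed=120)
c=cam("top"); tins(c,TOPB[1:])
q,y=MAT; o=rv(np.radians(y+90))
move_to([*q,270],o); movel([*q,ZG+14+12],feed=90); dwell(.5)
c=cam("top"); cv2.imwrite("pics/hold.png",c[0][:,:,::-1]); s=cam("scene"); cv2.imwrite("pics/holds.png",cv2.resize(s[0][200:380,340:540,::-1],None,fx=3,fy=3))
print(current_position(),current_t(),fz())
E
```

```text
Traceback (most recent call last):
  File "h.py", line 28, in tins
    red=cen(c,((h<6)|(h>174))&(s>150)&(v>120),f,100)
  File "h.py", line 22, in cen
    def cen(c,m,f,z): return back(c,f(np.argwhere(biggest(m))[:,::-1].mean(0)),z)[0]
                                                  ~~~~~~~^^^
  File "h.py", line 14, in biggest
    return l==1+np.argmax(s[1:,4])
                ~~~~~~~~~^^^^^^^^^
ValueError: attempt to get argmax of an empty sequence
```

The arm hides tin 2 in that view, so I'll check the empties from above the tray.

```bash
python3 - <<'E'
from h import *
q,y=MAT; o=rv(np.radians(y+90))
move_to([*q,270],o); movel([*q,ZG+14+12],feed=90); dwell(.5)
c=cam("top"); cv2.imwrite("pics/hold.png",c[0][:,:,::-1]); s=cam("scene"); cv2.imwrite("pics/holds.png",cv2.resize(s[0][200:380,340:540,::-1],None,fx=3,fy=3))
print(current_position(),current_t(),fz())
try: tins(c,TOPB[1:])
except Exception as e: print(e)
E
```

```text
[480.63155745 259.30050736 130.98516531] 27.95 (np.float64(-6.058041881283245), np.float64(0.8133067078201216))
ctr [469.9 -22.8] size [83.4 83.5] yaw -52.1 red -52.5 33.0 fin [424.7 -62.2]
ctr [ 464.6 -283.1] size [83.2 83.8] yaw 2.4 red 1.5 32.9 fin [ 438.  -245.7]
```

View pics/holds.png

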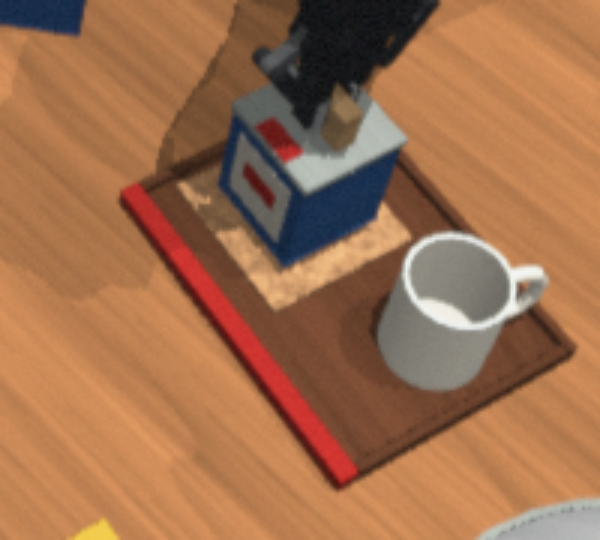

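The crop shows the tin hanging over the mat with its label toward the red rim and the mug standing clear at (440,310). Both empties are back within 2 mm. Now I'll lower it.

```bash
python3 - <<'E'
from h import *
q,y=MAT
movel([*q,ZG+14+5],feed=30); dwell(.3)
hit=movel([*q,ZG+14-1.5],feed=10,guard=2.5); print('down',hit,current_position(),fz(),current_t())
if current_position()[2]>ZG+14+2: raise SystemExit('early')
set_gripper(50); movel([*q,270],feed=100); move_to([330,-330,300],rv(0.2)); dwell(.3)
c=cam("top"); cv2.imwrite("pics/end.png",c[0][:,:,::-1])
print(current_t())
b=(93,245,155,130)
try: tins(c,TOPB[1:2]+[(160,270,80,85)]); tins(c,TOPB[2:])
except Exception as e: print(e)
E
```

```text
down True [480.41217587 259.31690504 118.74909619] (np.float64(5.73640291817199), np.float64(0.4662070959573007)) 30.4917
35.125
ctr [469.9 -22.8] size [83.3 83.4] yaw -52.1 red -52.4 33.1 fin [470.2 -22.7]
ctr [480.2 261.7] size [84.9 84.7] yaw -11.3 red -38.3 97.7 fin [480.3 261.9]
ctr [ 464.6 -283.1] size [83.2 83.7] yaw 2.3 red 1.5 32.8 fin [ 465.2 -281.7]
```

View pics/end.png

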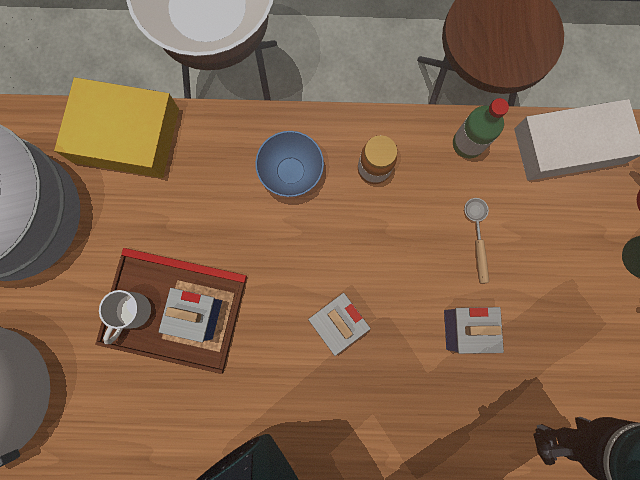

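The end picture shows the tin on the mat at (187,313) with its red tab toward the red rim. The mug, jar, bowl and spoon are where they were. Corrected for the mat's height, the tin sits at about (480.1, 258.3), against a mat centre of (479.8, 258.1), and its yaw matches the tray's.

```bash
python3 -c "
from cell import *
print(finish_job(),current_t())"
```

```text
the job is handed in; nothing more can be done
the job is handed in; nothing more can be done
```

The full tin (about 0.63 kg) stands within about 1 mm of the middle of the cork mat, square to the tray with its label toward the red rim; both empties are back upright within 2 mm of where they stood, nothing else looks disturbed, and the job was handed in at about 35 s of the 72 s allowed.

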